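# Snap open a counter display stand and lay the notched scraper blade on it

## Robot

A 6-joint arm with a two-finger parallel gripper is mounted at the origin on the work surface. World frame = base frame: x ahead of the robot, y to its left, z up, the work surface at z = 0. Lengths are in m, angles in rad, forces in N, time in s.
With the tool pointing down it reaches from about 0.35 to 0.725 m from the base axis. Payload 4.3 kg.
Tool frame: the origin (TCP) lies midway between the tips of the shut fingers; the grasp point (between the pads) lies 19 mm behind it; z points along the fingers, y is the direction in which the jaws open and shut (so a half turn about z gives the same grasp; the last joint's range is limited). The gripper opens to 85 mm and grips with 20 to 120 N. Pads are 22 mm wide; open, the fingers measure 114 mm over their backs; the gripper's body (76 mm by 85 mm) begins 54 mm behind the grasp point. The pads swing forward as they close: fully open they stand 13 mm farther back than shut.
Start: joints at [1.188, 0.377, 0.081, 1.274, 0, 1.46], TCP at [0.155, 0.554, 0.231] pointing down, gripper open.
Joint ranges: [-2.72, 2.72], [-0.84, 1.66], [-1.02, 1.22], [-1.77, 2.12], [-1.37, 1.28], [-3.14, 3.14]. Speed limits (rad/s): [2.57, 2.57, 3.14, 3.14, 3.14, 3.14].

## Interface

Orientations are given as a rotation vector (axis times angle).
In Python, from cell import bot gives the robot as it stands.
- The arm moves only by the tool apply_moves, never from a script. Its argument "deltas" is a list of rows, each a list of 4 numbers: the shift along the tool's x, y, z in mm, then the turn about the tool's z in rad. In form: [[dx, dy, dz, yaw], ...]. A call has 1 to 10 rows; each row is the pose to reach, as a shift and turn from the pose measured when the call began, along the tool's axes at that moment; what a row does not reach only later rows make up. A row lasts 1/8 s, in which the tool goes at most 62.5 mm and 10.7 degrees, less where a joint would pass 70% of its speed; a pose out of reach is approached as far as the arm can. A call with a gripper value outside its range is refused whole. "grip" is the finger opening in mm, from 0 to 85.4, set as the call begins (left out, the last holds). The fingers move at their own pace and stop on an object; "newtons" is the grip in N (left out, the last holds). Time passes only in rows, so rows that repeat a pose let the fingers close. It gives the time, the measured TCP pose, the force and the opening at its end, in the units of the state.
- bot.get_state(): the state, without advancing time (a new reading comes with each control period).
- bot.snapshot(name): name is "scene" or "side" or "wrist"; returns a dict with "img" (384x512x3 uint8, red, green, blue), "intrinsics" (3x3 intrinsics, pixels), "distortion" ([k1, k2, p1, p2, k3] as OpenCV has them; the pictures are not rectified), "extrinsics" (4x4, takes a point from world to camera coordinates). Camera axes: x right, y up, looking along -z (the intrinsics and any distortion apply to the point x, -y, -z); pixel columns grow to the right and rows downward; lengths in m; the calibration is good to about 2 mm. A picture is of the moment at which its call begins. There is no depth.
- bot.finish_job(): hands the job in, once; it reports no verdict.
The state is a dict: "time": time; "joint_positions": joint angles; "qvel": joint speeds; "tau": joint torques, N m; "tcp_pos": TCP position; "ee_rot": TCP orientation; "wrist_force": force on the tool from outside, world axes, zero at the start; "ft_torque": the same for the moment, N m; "finger_gap": opening from 0.0 (shut) to 1.0 (fully open).
Only numpy, scipy, OpenCV 4.12 (cv2) and the standard library are available. Lean on these libraries where they do the work, as an engineer would, in place of code of your own. Each camera call takes 0.05 s, during which the arm holds its last target.

## Task

Set up the sample display on the parts counter: lift the folded stand by its bar until it snaps over and stays open by itself. Then lay the scraper blade that has the notch flat on the stand's sloping bed, notch over the little pin and its notched end down against the ledge, and let go. Leave the plain blade and the other things on the counter where they are.

Things in the scene. Friction and masses are not known exactly. Their poses are not given: they have to be found in the camera images.
- stand_panel (a joint): fold angle of the stand's panel: 0 = folded flat and level, 0.56 rad (32 degrees) = open against its stop, sloping up from the hinge. Over-centre spring: below about 0.34 rad it pulls shut, beyond that it pulls open and holds. Lifting the bar takes about 10 N at first, falling to nothing at 0.34 rad. Once open, about 15 N square on mid-panel can knock it shut.
- stand_hinge (a point): middle of the panel's hinge line, 32 mm above the table. Axes turn with the panel: x up the panel, y along the hinge, z out of its upper face; it opens about -y. Grey panel 178 x 150 mm, upper face at z = 3 mm, over a fixed base 200 x 160 mm. Black bed on it: x = 24 to 114 mm, 40 mm wide in y, top at z = 19 mm, 16 mm above the panel.
- stand_bar (a point): middle of the lift bar: round steel bar, 12 mm diameter, parallel to the hinge, 78 mm clear between its two posts, its axis 28 mm above the panel's upper face; it lies at x = 165, z = 31 mm of stand_hinge. Axes as stand_hinge.
- stand_pin (a point): foot of the locating pin on the bed's top, at x = 34, y = 0, z = 19 mm of stand_hinge; axes as stand_hinge (x up the slope, z out of the bed). The pin is 8 mm in diameter, 12 mm high. 10 mm below it (x = -10 mm) is the upper face of the ledge, an aluminium wall 60 mm long in y, 8 mm high above the bed. The bed reaches to x = +80 mm.
- blade: the notched scraper blade: flat steel plate 90 x 60 x 4 mm, 0.1 to 0.2 kg, lying loose on a fixed carton 80 x 40 x 30 mm high, which it overhangs by about 10 mm at its long sides. Origin: centre of its underside; x along its length, z up. Notch 12 mm wide, 22 mm deep, in the middle of its -x end; dark cutting edge at the +x end.
- blade_notch (a point): point in the notch on the blade's underside, on the centre line, 10 mm in from the notched end (x = -35 mm of the blade). Axes as the blade. When the blade is home it coincides with stand_pin.
- plain_blade: the other blade, 90 x 60 x 4 mm, the same but without a notch, on a second carton of the same size. Leave it. Origin: centre of its underside, x along its length.
- tape_measure: bystander: tape measure 66 x 34 x 62 mm, standing; origin under its centre.
- screwdriver: bystander: screwdriver lying on the table, along its x; origin under it.
- wrench: bystander: spanner lying on the table, along its x; origin under it.
- parts_bin: bystander: open black parts bin 130 x 100 x 60 mm; origin under its centre.
- tape_roll: bystander: roll of paper tape, 90 mm diameter, 45 mm high, lying flat; origin under its centre.
- spray_can: bystander: spray can 56 mm diameter, 170 mm high, standing; origin under its centre.
Things that resemble listed ones, but are neither listed nor needed, are in the scene too. What is shaped like the blade but green is not meant.

How it is judged:
On the way, in this order (a step that is already met when the one before it is completed fails the run):
1. the stand has snapped open (panel beyond 0.51 rad) (value of joint stand_panel above 0.51 rad), for 0.2 s.
2. the notched blade lies home on the bed, notch over the pin, with the stand open (value of joint stand_panel above 0.51 rad and x of blade_notch in the frame of stand_pin between -0.004 and 0.004 m and y of blade_notch in the frame of stand_pin between -0.0035 and 0.0035 m and z of blade_notch in the frame of stand_pin between -0.003 and 0.003 m and angle between the z axis of blade and the z axis of stand_pin, either way round below 0.07 rad and angle between the x axis of blade and the x axis of stand_pin, either way round below 0.09 rad), for 0.2 s.
At the end, for the whole second after the job is handed in: Stand open (over 0.51 rad) and still; notched blade released, at rest, flat on the bed (3 mm, 0.07 rad), notch over the pin (3.5 mm sideways), notched end within 4 mm of the ledge, length within 0.09 rad of the slope line (all of step 2 and velocity of joint stand_panel between -0.05 and 0.05 rad/s and linear speed of blade below 0.01 m/s and contact force between the fingers and blade below 0.1 N); the robot touches nothing.
It fails at once if the plain blade or a bystander was moved by more than 30 mm (distance of any of plain_blade, tape_measure, screwdriver, wrench, parts_bin, tape_roll, spray_can from where it was at the start of the episode above 0.03 m).
It also fails if it takes over 58 s, if anything falls off the work surface, if the arm or the gripper's body presses on something with over 40 N, if the wrist force passes 120 N, or if a joint passes its speed limit or range.

## Working session

There is one attempt and no reset: what is moved stays moved. The work goes in short steps, Python scripts to look and compute and a tool call to move; the robot and the scene stay as the last step left them, time stands still between calls to the robot, and variables do not carry over. Pictures are saved under pics/ and viewed, and the job is handed in when it is done.

Besides the shell and the picture viewer there is one more tool, called after "Call:" as a command line: name --pt "numbers of a row" for each row, then --argument value for the rest. apply_moves: Moves the arm, as the interface text tells. Its arguments: {"type":"object","properties":{"deltas":{"type":"array"},"grip":{"type":"number"},"newtons":{"type":"number"}},"required":["deltas"]}

```bash
ls; mkdir -p pics; cat > h.py <<'E'
import numpy as np, cv2
from cell import bot
from scipy.spatial.transform import Rotation as R
def snap(n,f=None):
    s=bot.snapshot(n)
    if f: cv2.imwrite('pics/'+f+'.png',s['img'][:,:,::-1])
    return s
def ray(s,uv):
    K=np.array(s['intrinsics']);d=np.array(s['distortion']);E=np.array(s['extrinsics'])
    p=cv2.undistortPoints(np.array(uv,float).reshape(-1,1,2),K,d).reshape(-1,2)
    dc=np.c_[p[:,0],-p[:,1],-np.ones(len(p))]
    return -E[:3,:3].T@E[:3,3], dc@E[:3,:3]
def onz(s,uv,z):
    o,d=ray(s,uv); return o+d*((z-o[2])/d[:,2])[:,None]
def proj(s,P):
    E=np.array(s['extrinsics']);P=np.atleast_2d(P)
    c=P@E[:3,:3].T+E[:3,3]; c=c*[1,-1,-1]
    return cv2.projectPoints(c,np.zeros(3),np.zeros(3),np.array(s['intrinsics']),np.array(s['distortion']))[0].reshape(-1,2)
E
python3 - <<'E'
from h import *
print(bot.get_state())
for n in ['scene','side','wrist']:
    s=snap(n,n+'0'); print(n,s['intrinsics'],s['distortion'],np.round(s['extrinsics'],3))
E
```

```text
pics
{'time': 0.0, 'joint_positions': array([1.18771434e+00, 3.78086074e-01, 7.96257084e-02, 1.27440221e+00,
       1.30309624e-05, 1.46050866e+00]), 'qvel': array([-0.00127233, -0.00043982, -0.00070294, -0.00089068, -0.00025323,
       -0.00127301]), 'tau': array([ 3.37287702e-04, -4.63597226e+01,  2.69880563e+01,  2.04854377e-02,
        8.48398804e-05,  3.59409185e-06]), 'tcp_pos': array([0.15465448, 0.5531282 , 0.23034767]), 'ee_rot': array([-0.42710637, -3.1119006 ,  0.00314188]), 'wrist_force': array([ 0.32148869,  0.54270131, -0.44783224]), 'ft_torque': array([-0.01796917, -0.04979432,  0.00643708]), 'finger_gap': 0.9989433476688716}
scene [[387.87790715   0.         254.97529009]
 [  0.         387.87790715 189.81563176]
 [  0.           0.           1.        ]] [0.02394549 0.         0.         0.         0.        ] [[-0.29   0.957 -0.003  0.178]
 [-0.812 -0.245  0.529  0.395]
 [ 0.506  0.156  0.849 -1.561]
 [ 0.     0.     0.     1.   ]]
side [[407.31959201   0.         249.37511826]
 [  0.         407.31959201 193.38932934]
 [  0.           0.           1.        ]] [0.00353692 0.         0.         0.         0.        ] [[ 0.94  -0.34   0.008 -0.514]
 [ 0.217  0.618  0.756 -0.168]
 [-0.262 -0.709  0.655 -1.368]
 [ 0.     0.     0.     1.   ]]
wrist [[330.57584839   0.         256.10739212]
 [  0.         330.57584839 190.23069252]
 [  0.           0.           1.        ]] [-0.08443306  0.          0.          0.          0.        ] [[ 0.27   0.963 -0.002 -0.573]
 [-0.93   0.26  -0.261  0.034]
 [-0.251  0.072  0.965 -0.377]
 [ 0.     0.     0.     1.   ]]
```

View pics/scene0.png

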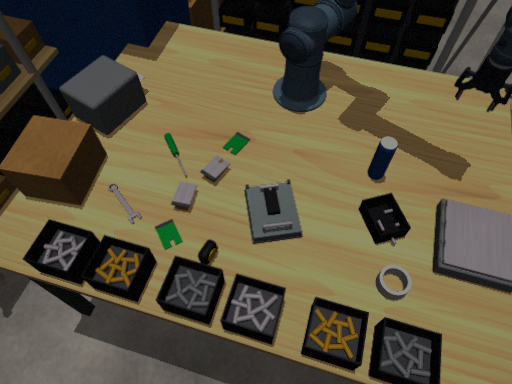

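View pics/side0.png

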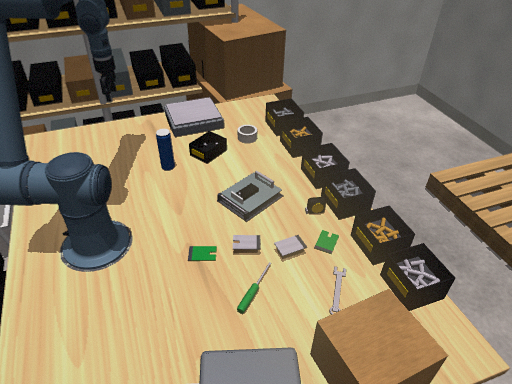

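View pics/wrist0.png

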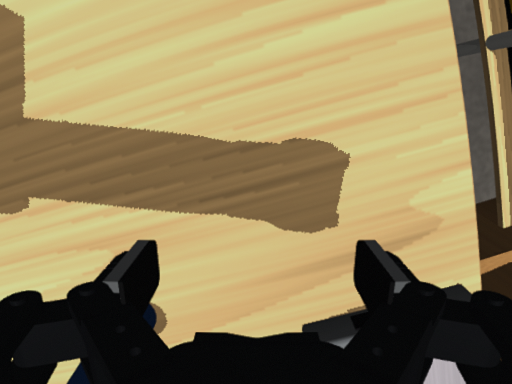

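The scene view shows the stand around (272,210), with the blades on their cartons at (215,167) and (184,195). The side view shows the blades at (246,243) and (290,246). I'll zoom in.

```bash
python3 - <<'E'
from h import *
a=cv2.imread('pics/scene0.png');b=cv2.imread('pics/side0.png')
c=cv2.resize(a[140:250,160:310],None,fx=5,fy=5,interpolation=2); cv2.imwrite('pics/za.png',c)
c=cv2.resize(b[165:265,180:340],None,fx=5,fy=5,interpolation=2); cv2.imwrite('pics/zb.png',c)
E
```

```text
(no output)
```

View pics/za.png

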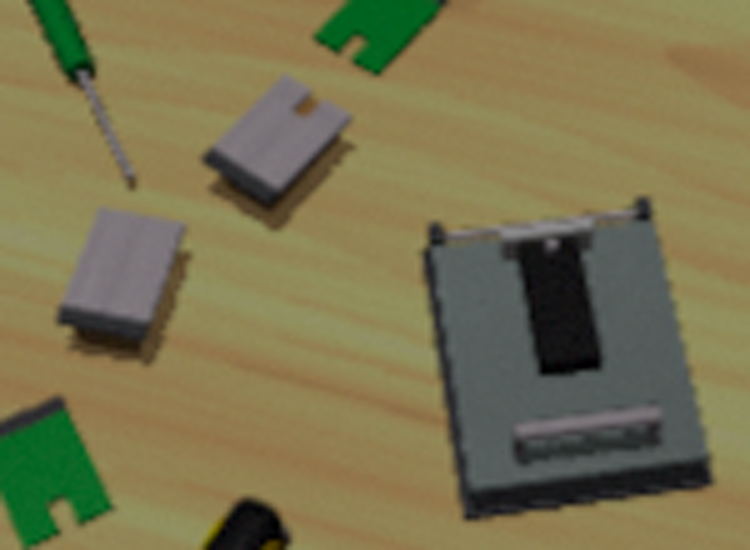

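View pics/zb.png

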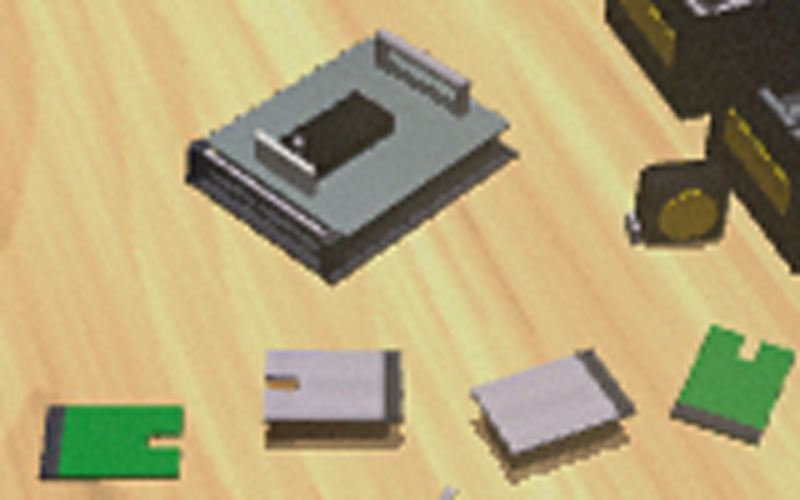

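Blade with the notch is at scene px (215,167), and its notch points up-right. The stand's hinge is on the robot's side and the bar on the far side at about (277,225). Next I'll measure positions.

```bash
python3 - <<'E'
from h import *
def blob(s,seed,thr,name,z):
    img=cv2.cvtColor(s['img'],cv2.COLOR_RGB2LAB).astype(int)
    m=np.zeros((386,514),np.uint8)
    big=s['img'].copy()
    cv2.floodFill(big,m,seed,(255,0,0),(thr,)*3,(thr,)*3,cv2.FLOODFILL_FIXED_RANGE)
    m=m[1:-1,1:-1]; m=cv2.morphologyEx(m,cv2.MORPH_CLOSE,np.ones((3,3)))
    c=max(cv2.findContours(m,cv2.RETR_EXTERNAL,cv2.CHAIN_APPROX_NONE)[0],key=cv2.contourArea)
    P=onz(s,c.reshape(-1,2),z)[:,:2]*1000
    r=cv2.minAreaRect(P.astype(np.float32)); print(name,cv2.contourArea(c),r, np.round(cv2.boxPoints(r)).tolist())
sc=snap('scene');sd=snap('side')
blob(sc,(212,168),40,'notch sc',.034); blob(sd,(250,243),40,'notch sd',.034)
blob(sc,(184,194),40,'plain sc',.034); blob(sd,(290,246),40,'plain sd',.034)
blob(sc,(255,217),30,'panel sc',.035); blob(sd,(228,191),30,'panel sd',.035); blob(sd,(270,205),30,'panel sd',.035)
blob(sc,(274,203),30,'bed sc',.051); blob(sd,(250,192),30,'bed sd',.051)
blob(sc,(280,224),40,'bar sc',.065);blob(sd,(265,178),40,'bar sd',.065)
s=bot.get_state();Rm=R.from_rotvec(s['ee_rot']).as_matrix();print(Rm.round(2))
w=snap('wrist');E=np.array(w['extrinsics']);o=-E[:3,:3].T@E[:3,3];print('cam in tool',Rm.T@(o-s['tcp_pos']), (Rm.T@E[:3,:3].T).round(2))
E
```

```text
notch sc 43920.5 ((633.1011352539062, 3.661376953125), (1506.1116943359375, 606.106201171875), 84.6930923461914) [[262.0, -718.0], [865.0, -774.0], [1005.0, 725.0], [401.0, 782.0]]
notch sd 280.0 ((460.56536865234375, -185.42190551757812), (57.26335525512695, 79.8442153930664), 70.5354232788086) [[413.0, -199.0], [489.0, -226.0], [508.0, -172.0], [432.0, -145.0]]
plain sc 19515.0 ((564.7988891601562, -119.90911865234375), (383.1469421386719, 1340.12890625), 11.256250381469727) [[246.0, 500.0], [508.0, -814.0], [883.0, -740.0], [622.0, 575.0]]
plain sd 2069.0 ((529.9133911132812, -263.2785339355469), (205.6136932373047, 549.1754760742188), 9.702378273010254) [[382.0, -10.0], [475.0, -551.0], [678.0, -517.0], [585.0, 25.0]]
panel sc 2248.0 ((566.708984375, 43.332725524902344), (187.9553985595703, 149.9899444580078), 25.39771270751953) [[450.0, 71.0], [514.0, -65.0], [684.0, 16.0], [619.0, 151.0]]
panel sd 1049.0 ((569.9646606445312, 46.01426696777344), (175.9336700439453, 149.47195434570312), 25.252321243286133) [[459.0, 76.0], [522.0, -59.0], [681.0, 16.0], [618.0, 151.0]]
panel sd 0.
[... 315 characters left out ...]
(545.483154296875, 28.79845428466797), (94.52283477783203, 53.513790130615234), 24.574249267578125) [[491.0, 33.0], [514.0, -15.0], [600.0, 24.0], [577.0, 73.0]]
bar sc 117309.0 ((115.499755859375, -39.28936767578125), (1739.981689453125, 1646.84375), 0.013334222137928009) [[-755.0, 784.0], [-754.0, -863.0], [986.0, -863.0], [985.0, 784.0]]
bar sd 1203.5 ((558.5664672851562, 13.189743041992188), (195.12994384765625, 148.7730255126953), 23.93368148803711) [[439.0, 42.0], [500.0, -94.0], [678.0, -15.0], [618.0, 121.0]]
[[-0.96  0.27 -0.  ]
 [ 0.27  0.96 -0.  ]
 [ 0.   -0.   -1.  ]]
cam in tool [ 0.06525772 -0.0007772  -0.14136085] [[-0.    0.97  0.26]
 [ 1.    0.    0.  ]
 [ 0.    0.26 -0.97]]
```

```bash
cat >> h.py <<'E'
def delta(target,phi=None):
    """target mm world; phi desired tool-x heading deg"""
    s=bot.get_state();M=R.from_rotvec(s['ee_rot']).as_matrix()
    d=M.T@(np.array(target)-s['tcp_pos']*1000)
    cur=np.degrees(np.arctan2(M[1,0],M[0,0]))
    y=0 if phi is None else -np.radians((phi-cur+180)%360-180)
    print('t',round(s['time'],2),'tcp',(s['tcp_pos']*1000).round(1),'head',cur.round(2),'gap',round(s['finger_gap']*85.4,1),'F',np.round(s['wrist_force'],1),'tilt',M[:,2].round(3)); print('DELTA',d.round(1),'yaw',round(y,3))
E
python3 -c "
from h import *
delta([639,77,200],115.3)"
```

```text
t 0.3 tcp [154.8 553.5 231. ] head 164.37 gap 85.1 F [ 0.4  0.3 -0.4] tilt [-0.    -0.001 -1.   ]
DELTA [-594.7 -328.5   31.2] yaw 0.856
```

Call:
apply_moves --pt "-50 -28 0 0.1" --pt "-105 -58 0 0.25" --pt "-160 -88 0 0.4" --pt "-215 -118 0 0.55" --pt "-270 -149 0 0.7" --pt "-325 -180 0 0.856" --pt "-380 -210 5 0.856" --pt "-435 -240 10 0.856" --pt "-490 -270 20 0.856" --pt "-545 -300 30 0.856" --grip 50

```text
time: 1.55
tcp_pos: [0.5972, 0.1192, 0.2017]
ee_rot: [1.68, 2.654, 0.0]
wrist_force: [0.5, 1.5, -0.3]
finger_gap: 0.585
```

```bash
python3 -c "
from h import *
delta([639,77,200],115.3)
snap('wrist','w1')"
```

```text
t 1.55 tcp [597.2 119.2 201.7] head 115.31 gap 50.0 F [ 0.5  1.5 -0.3] tilt [ 0. -0. -1.]
DELTA [-56.   19.7   1.8] yaw 0.0
```

View pics/w1.png

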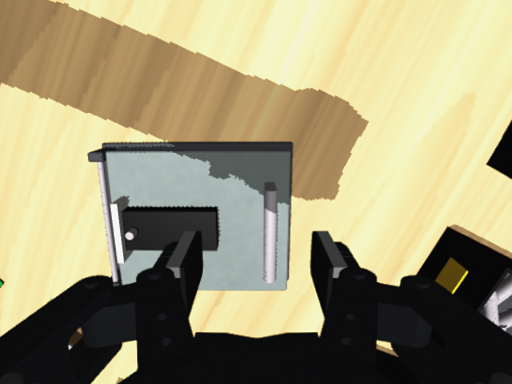

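The wrist view shows the bar from about (270,184) to (270,282), the pin top at (129,237), and the bed at (123..217, 207..249).

```bash
python3 - <<'E'
from h import *
w=snap('wrist')
g=w['img'].astype(int)
b=onz(w,[(269.5,190),(270,276)],.064)*1000
print('bar',b.round(1)); v=b[1]-b[0]; print('len',np.linalg.norm(v),'perp ang',np.degrees(np.arctan2(v[1],v[0]))+90)
# bed mask
m=(g.max(2)<45).astype(np.uint8); n,l,st,c=cv2.connectedComponentsWithStats(m[190:260,118:225].copy())
for r in range(n): print(st[r],c[r])
print('bedcorners',(onz(w,[(217.5,207),(217.5,249.5)],.051)*1000).round(1))
pn=onz(w,[(129,236)],.063)*1000; print('pin',pn.round(1))
pc=onz(w,[(105,151),(291.5,151),(287,290.5)],.035)*1000;print('panel',pc.round(1))
p1=pc[1]-pc[0];p2=pc[1]-pc[2];print(np.degrees(np.arctan2(p1[1],p1[0])),np.linalg.norm(p1),np.degrees(np.arctan2(p2[1],p2[0]))-90,np.linalg.norm(p2))
E
cd pics; python3 -c "
import cv2;a=cv2.imread('w1.png');cv2.imwrite('w1z.png',cv2.resize(a[130:300,85:305],None,fx=3.5,fy=3.5,interpolation=2))"
```

```text
bar [[616.8 108.1  64. ]
 [653.5  32.6  64. ]]
len 83.93050085919998 perp ang 25.919612563384007
[   0    0  107   70 4192] [59.05796756 33.5610687 ]
[   0   10   99   60 3292] [45.2536452  35.70200486]
[54 23  1  2  2] [54.  23.5]
[73 33  1  1  1] [73. 33.]
[77 34  1  1  1] [77. 34.]
[80 36  1  1  1] [80. 36.]
[86 36  1  1  1] [86. 36.]
bedcorners [[582.4  70.2  51. ]
 [599.2  30.6  51. ]]
pin [[519.   13.9  63. ]]
panel [[464.   70.4  35. ]
 [623.7 143.9  35. ]
 [685.7   9.8  35. ]]
24.720355758763198 175.82214022453496 24.8235534131736 147.75953688511476
```

View pics/w1z.png

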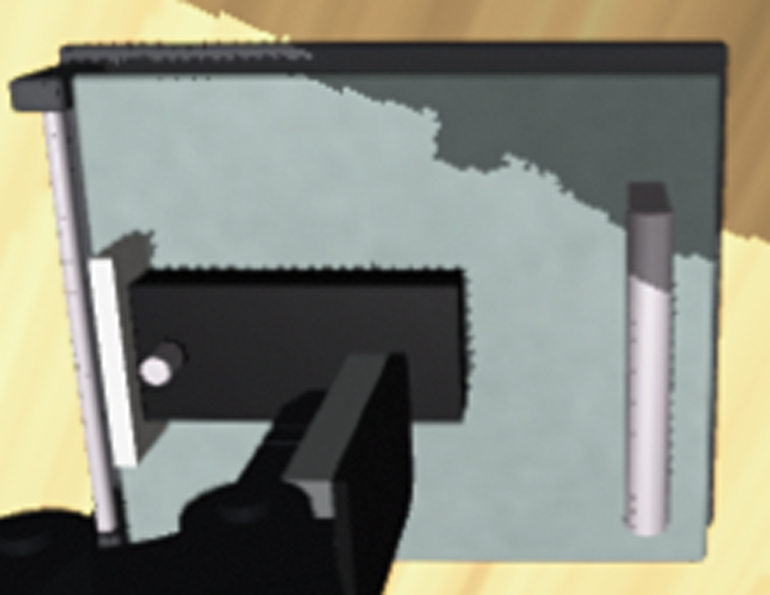

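```bash
python3 -c "
from h import *
delta([636,69,51],115)"
```

```text
t 1.65 tcp [599.  115.9 199.6] head 114.94 gap 50.3 F [-0.5  0.7 -0.5] tilt [-0.    -0.003 -1.   ]
DELTA [-57.8  14.  148.7] yaw -0.001
```

Call:
apply_moves --pt "-30 7 20 0" --pt "-58 14 50 0" --pt "-58 14 90 0" --pt "-58 14 115 0" --pt "-58 14 135 0" --pt "-58 14 149 0" --pt "-58 14 149 0" --grip 50 --newtons 40

```text
time: 2.52
tcp_pos: [0.6349, 0.0692, 0.0498]
ee_rot: [-1.688, -2.648, 0.006]
wrist_force: [0.4, -1.4, -0.1]
finger_gap: 0.582
```

```bash
python3 -c "
from h import *
delta([636,69,51],115)
snap('wrist','w2');snap('side','s2')"
```

```text
t 2.52 tcp [634.9  69.2  49.8] head 114.96 gap 49.7 F [ 0.4 -1.4 -0.1] tilt [-0.003 -0.003 -1.   ]
DELTA [-0.6  0.9 -1.2] yaw -0.001
```

View pics/w2.png

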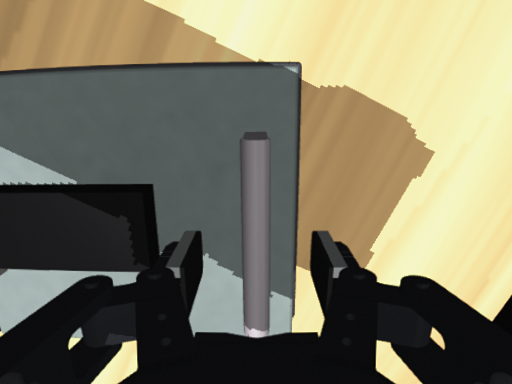

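The bar (x≈256) is centred between the fingers and visible from row 135 to 335. I'll close the gripper on it.

Call:
apply_moves --pt "0 0 0 0" --pt "0 0 0 0" --pt "0 0 0 0" --pt "0 0 0 0" --grip 4 --newtons 40

```text
time: 3.12
tcp_pos: [0.6352, 0.0681, 0.0524]
ee_rot: [1.689, 2.648, -0.007]
wrist_force: [-5.7, -2.3, 6.5]
finger_gap: 0.123
```

```bash
python3 - <<'E'
from h import *
delta([636,69,51],115)
snap('wrist','w3')
def pos(t): return 165*np.cos(t)-31*np.sin(t),165*np.sin(t)+31*np.cos(t)
x0,z0=pos(0)
for t in [.06,.12,.18,.24,.30,.36,.42,.48,.53,.56,.58]:
    x,z=pos(t);print(t,'dy',round(x-x0,1),'dz',round(-(z-z0),1))
E
```

```text
t 3.12 tcp [635.2  68.1  52.4] head 114.94 gap 10.5 F [-5.7 -2.3  6.5] tilt [-0.001 -0.005 -1.   ]
DELTA [0.5 1.1 1.4] yaw -0.001
0.06 dy -2.2 dz -9.8
0.12 dy -4.9 dz -19.5
0.18 dy -8.2 dz -29.0
0.24 dy -12.1 dz -38.3
0.3 dy -16.5 dz -47.4
0.36 dy -21.5 dz -56.1
0.42 dy -27.0 dz -64.6
0.48 dy -33.0 dz -72.7
0.53 dy -38.3 dz -79.2
0.56 dy -41.7 dz -82.9
0.58 dy -44.0 dz -85.4
```

View pics/w3.png

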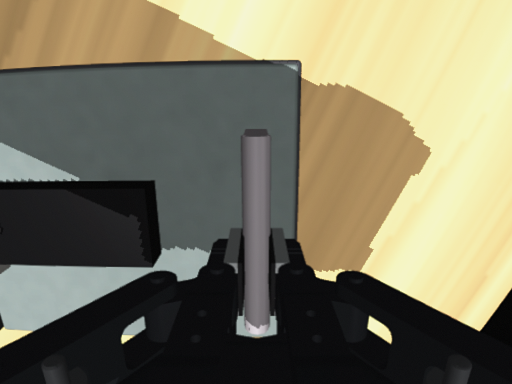

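Call:
apply_moves --pt "0 -2 -10 0" --pt "0 -5 -19 0" --pt "0 -8 -29 0" --pt "0 -12 -38 0" --pt "0 -16 -47 0" --pt "0 -21 -56 0" --pt "0 -27 -65 0" --pt "0 -33 -73 0" --pt "0 -38 -79 0" --pt "0 -41 -83 0"

```text
time: 4.42
tcp_pos: [0.5981, 0.0506, 0.1367]
ee_rot: [1.689, 2.646, -0.008]
wrist_force: [-0.1, -4.6, 4.1]
finger_gap: 0.114
```

```bash
python3 -c "
from h import *
delta([636,69,51],115)
snap('wrist','w4');snap('side','s4')"
```

```text
t 4.42 tcp [598.1  50.6 136.7] head 114.92 gap 9.8 F [-0.1 -4.6  4.1] tilt [-0.    -0.006 -1.   ]
DELTA [ 1.1 42.4 85.6] yaw -0.001
```

View pics/s4.png

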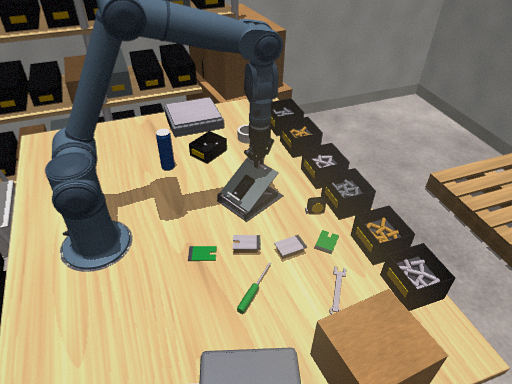

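View pics/w4.png

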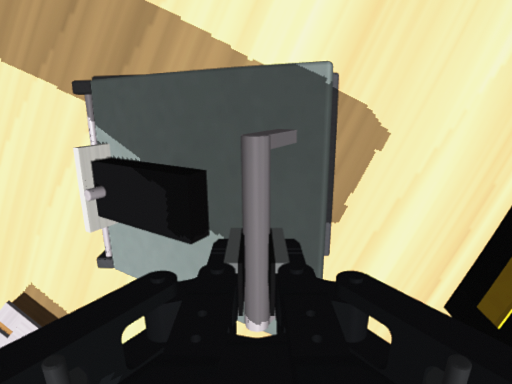

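The panel is open and the fingers are still on the bar. I'll open them a little and back straight up.

Call:
apply_moves --pt "0 0 0 0" --pt "0 0 0 0" --pt "0 0 -10 0" --pt "0 0 -35 0" --pt "0 0 -75 0" --pt "0 0 -110 0" --pt "0 0 -110 0" --grip 24

```text
time: 5.4
tcp_pos: [0.6001, 0.0514, 0.2505]
ee_rot: [1.685, 2.642, -0.002]
wrist_force: [0.7, 0.2, -0.8]
finger_gap: 0.281
```

```bash
python3 -c "
from h import *
delta([465,-187,200],160.5)
snap('wrist','w5');snap('side','s5')"
```

```text
t 5.4 tcp [600.1  51.4 250.5] head 114.93 gap 24.0 F [ 0.7  0.2 -0.8] tilt [ 0.006 -0.006 -1.   ]
DELTA [-158.9 -223.1   51.1] yaw -0.795
```

View pics/s5.png

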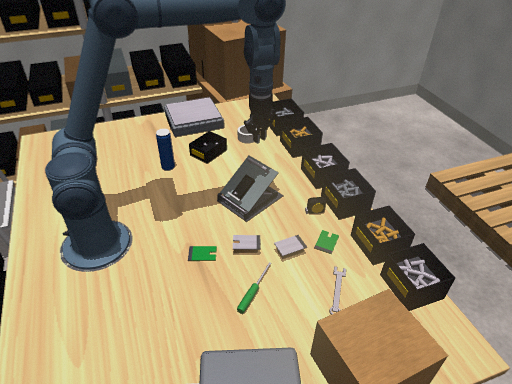

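View pics/w5.png

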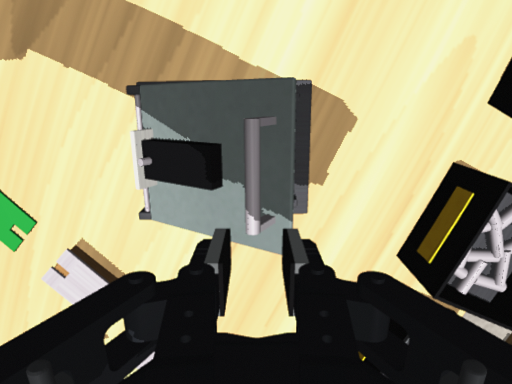

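The stand holds open on its own. Next is the notched blade: approach above it and look.

Call:
apply_moves --pt "-30 -42 0 -0.15" --pt "-60 -84 0 -0.3" --pt "-90 -126 10 -0.45" --pt "-120 -168 20 -0.6" --pt "-145 -205 35 -0.75" --pt "-159 -223 51 -0.795" --pt "-159 -223 51 -0.795" --pt "-159 -223 51 -0.795" --grip 85

```text
time: 6.5
tcp_pos: [0.4628, -0.1864, 0.1968]
ee_rot: [-0.533, -3.096, 0.007]
wrist_force: [-0.2, -0.4, 0.6]
finger_gap: 0.995
```

```bash
python3 -c "
from h import *
delta([465,-187,200],160.5)
snap('wrist','w6')"
```

```text
t 6.5 tcp [ 462.8 -186.4  196.8] head 160.46 gap 85.0 F [-0.2 -0.4  0.6] tilt [-0.001 -0.004 -1.   ]
DELTA [-2.3  0.1 -3.2] yaw -0.001
```

View pics/w6.png

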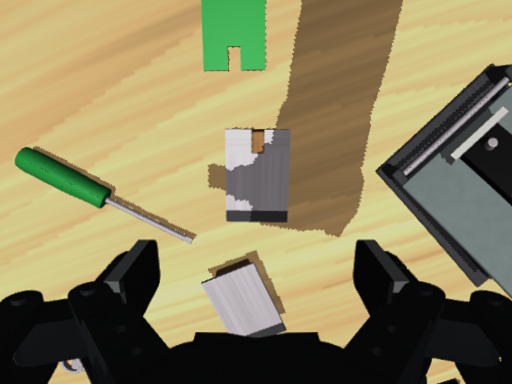

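The notched blade is at corners (226,129), (291,129), (287,221), (227,221), with its notch at (258,130..152). The plain blade is at about (245,297).

```bash
python3 - <<'E'
from h import *
w=snap('wrist')
im=w['img'];cv2.imwrite('pics/w6z.png',cv2.resize(im[115:345,185:315,::-1],None,fx=2.6*1,fy=2.6,interpolation=2)[:600])
c=onz(w,[(226,128.5),(291,128.5),(287.5,221.5),(226.5,221.5)],.034)*1000
print(c.round(1)[:,:2]); print('ctr',c.mean(0).round(1))
a=(c[0]+c[1])/2;b=(c[2]+c[3])/2;v=b-a;print('head',np.degrees(np.arctan2(v[1],v[0])),np.linalg.norm(v),np.linalg.norm(c[0]-c[1]),np.linalg.norm(c[3]-c[2]))
n=onz(w,[(258,129)],.034)*1000;print('notch',n.round(1))
q=onz(w,[(202,284),(254,262),(286,325)],.034)*1000;print('plain',q.round(1)[:,:2])
E
```

```text
[[ 415.2 -200.2]
 [ 434.9 -144.3]
 [ 519.5 -175.3]
 [ 499.6 -231.8]]
ctr [ 467.3 -187.9   34. ]
head -20.337709077141884 90.14759903882775 59.25963569734476 59.86439320149739
notch [[ 425.3 -172.8   34. ]]
plain [[ 556.3 -281.1]
 [ 550.  -221.1]
 [ 633.9 -213.9]]
```

View pics/w6z.png

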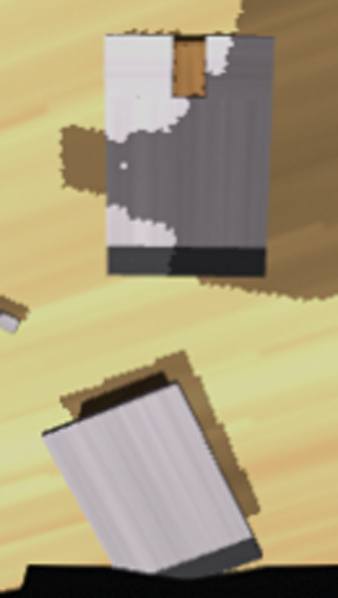

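```bash
python3 -c "
from h import *
delta([456,-183.7,17],159.7)"
```

```text
t 6.6 tcp [ 463.6 -186.4  197.5] head 160.54 gap 85.1 F [ 0.  -0.5 -0.2] tilt [ 0.    -0.005 -1.   ]
DELTA [  8.4   0.9 180.5] yaw 0.015
```

Call:
apply_moves --pt "8 1 40 0.015" --pt "8 1 85 0.015" --pt "8 1 125 0.015" --pt "8 1 150 0.015" --pt "8 1 168 0.015" --pt "8 1 180 0.015" --pt "8 1 180 0.015" --pt "8 1 180 0.015" --grip 85

```text
time: 7.6
tcp_pos: [0.4572, -0.1839, 0.0182]
ee_rot: [0.553, 3.09, -0.009]
wrist_force: [0.5, 0.1, 0.6]
finger_gap: 0.995
```

```bash
python3 -c "
from h import *
delta([456,-183.7,17],159.7)
snap('wrist','w7')"
```

```text
t 7.6 tcp [ 457.2 -183.9   18.2] head 159.7 gap 84.9 F [0.5 0.1 0.6] tilt [ 0.001 -0.006 -1.   ]
DELTA [ 1.2 -0.2  1.2] yaw -0.0
```

View pics/w7.png

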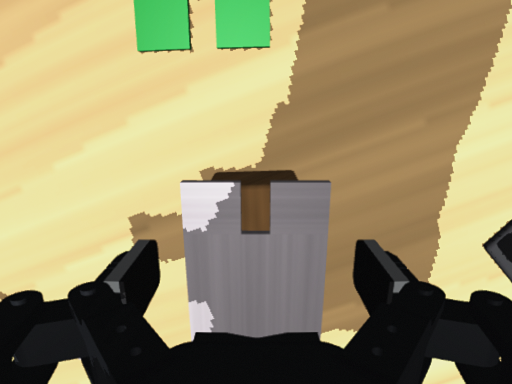

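The blade is centred between the fingers, with the notch at (256,205). I'll close at low force.

Call:
apply_moves --pt "1 0 1 0" --pt "1 0 1 0" --pt "1 0 1 0" --pt "1 0 1 0" --pt "1 0 1 0" --grip 54 --newtons 20

```text
time: 8.28
tcp_pos: [0.4568, -0.184, 0.018]
ee_rot: [0.553, 3.089, -0.01]
wrist_force: [-0.7, 0.5, 5.7]
finger_gap: 0.695
```

Call:
apply_moves --pt "0 0 -10 0" --pt "0 0 -25 0" --pt "0 0 -45 0" --pt "0 0 -60 0" --pt "0 0 -60 0"

```text
time: 8.9
tcp_pos: [0.4579, -0.1843, 0.0798]
ee_rot: [0.553, 3.085, -0.012]
wrist_force: [0.4, -0.6, -1.3]
finger_gap: 0.691
```

```bash
python3 -c "
from h import *
delta([456,-183.7,17],159.7)
snap('wrist','w8');snap('side','s8')"
```

```text
t 8.9 tcp [ 457.9 -184.3   79.8] head 159.69 gap 59.0 F [ 0.4 -0.6 -1.3] tilt [ 0.006 -0.009 -1.   ]
DELTA [ 2.5  0.3 62.8] yaw -0.0
```

View pics/w8.png

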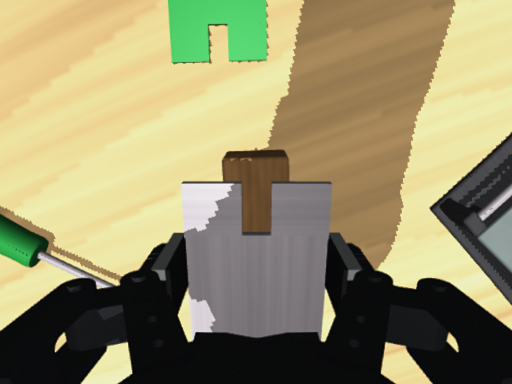

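The blade is held flat with its underside about 12 mm above the TCP. I'll carry it above the bed.

```bash
python3 -c "
from h import *
delta([515,12,160],205)"
```

```text
t 9.0 tcp [ 456.7 -183.6   78.2] head 159.68 gap 59.6 F [-0.1  0.1 -1.6] tilt [ 0.003 -0.007 -1.   ]
DELTA [ 12.8 203.2 -83. ] yaw -0.791
```

Call:
apply_moves --pt "0 0 -30 0" --pt "2 20 -60 -0.08" --pt "4 50 -82 -0.2" --pt "6 80 -83 -0.33" --pt "8 110 -83 -0.46" --pt "10 140 -83 -0.59" --pt "12 170 -83 -0.7" --pt "13 195 -83 -0.79" --pt "13 203 -83 -0.79" --pt "13 203 -83 -0.79"

```text
time: 10.25
tcp_pos: [0.5143, 0.0118, 0.1594]
ee_rot: [-0.678, 3.067, -0.012]
wrist_force: [0.2, -0.2, -0.8]
finger_gap: 0.69
```

```bash
python3 - <<'E'
from h import *
import pickle
w=snap('wrist','w9'); sd=snap('side','s9');sc=snap('scene','c9'); pickle.dump((w,sd,sc),open('o9.pkl','wb'))
delta([515,12,160],205)
H=np.array([487.5,-.7,32]);a=np.radians(25);t=.5585
u=np.array([np.cos(a),np.sin(a),0]);n=np.array([-np.sin(a),np.cos(a),0])
def st(x,y,z): return (H+u*(x*np.cos(t)-z*np.sin(t))+n*y+np.array([0,0,1])*(x*np.sin(t)+z*np.cos(t)))/1000
pts=dict(pinfoot=(34,0,19),pintop=(34,0,31),bed1=(114,20,19),bed2=(114,-20,19),led1=(24,30,27),led2=(24,-30,27),pan1=(178,75,3),pan2=(178,-75,3),barA=(165,39,31),barB=(165,-39,31))
for k,v in pts.items(): print(k,proj(w,st(*v)).round(1),proj(sd,st(*v)).round(1),proj(sc,st(*v)).round(1))
E
```

```text
t 10.4 tcp [514.4  11.  159.8] head -155.15 gap 58.9 F [-0.3  0.2 -0.9] tilt [ 0.002 -0.007 -1.   ]
DELTA [-1.   0.6 -0.2] yaw -0.003
pinfoot [[258.7 179.3]] [[237.7 194.6]] [[266.9 184.1]]
pintop [[258.7 173.8]] [[236.4 193.3]] [[266.7 180.7]]
bed1 [[288.7 293.6]] [[247.3 174.7]] [[277.2 194.3]]
bed2 [[228.5 293.4]] [[255.2 179.6]] [[264.2 196. ]]
led1 [[300.6 162.5]] [[229.5 192. ]] [[275.4 179.5]]
led2 [[216.8 162.5]] [[241. 200.]] [[257.1 181.7]]
pan1 [[369.4 389.1]] [[248.9 156.7]] [[299.8 206.6]]
pan2 [[148.1 388.2]] [[278.6 174.4]] [[248.9 213.1]]
barA [[323.8 380.8]] [[250.9 160. ]] [[286.4 197.6]]
barB [[193.4 380.2]] [[266.5 169.3]] [[259.9 200.9]]
```

View pics/w9.png

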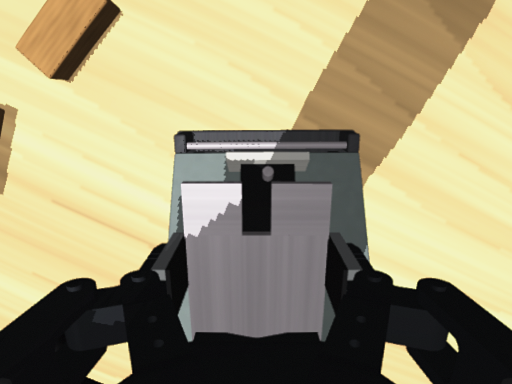

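View pics/s9.png

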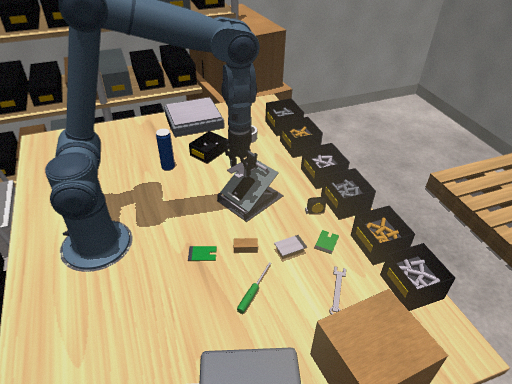

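The pin top shows at (268,172), against a predicted 259. My earlier pixels were paired with a later camera pose, so I'll re-measure from this single frame.

```bash
python3 - <<'E'
from h import *
a=cv2.imread('pics/w9.png');cv2.imwrite('pics/w9z.png',cv2.resize(a[120:250,165:375],None,fx=3.8,fy=3.8,interpolation=2))
E
```

```text
(no output)
```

View pics/w9z.png

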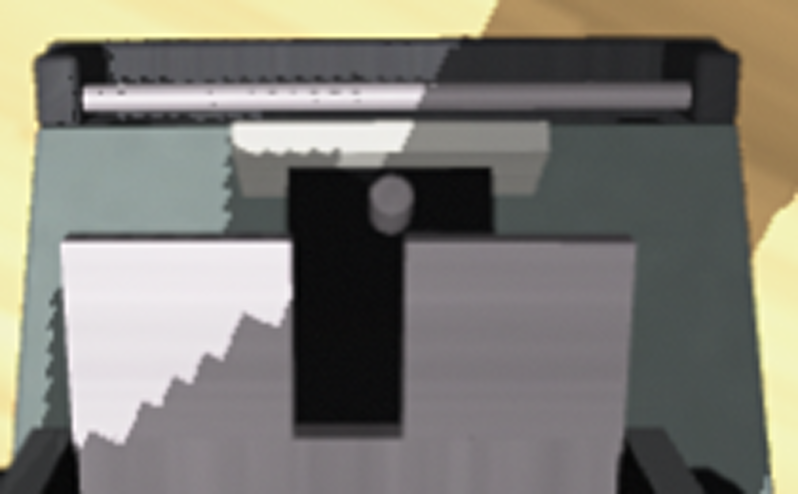

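```bash
python3 - <<'E'
from h import *
import pickle
w,sd,sc=pickle.load(open('o9.pkl','rb'))
tcp=np.array([514.3,11.8,159.4]);M=R.from_rotvec([-0.678,3.067,-.012]).as_matrix()
z=np.array([0,0,1])
def tool(uv,zz): 
    p=onz(w,[uv],zz/1000)[0]*1000; return p.round(1),(M.T@(p-tcp)).round(1)
print('pintop',tool((268.2,171.6),76.3))
print('ledge L/R top',tool((226,152),32+24*np.sin(.5585)+27*np.cos(.5585)),tool((309.5,152),32+24*np.sin(.5585)+27*np.cos(.5585)))
print('ledge uphill top',tool((267.8,161),67.6))
print('rod L/R',tool((186.8,145.5),32),tool((346.6,145.5),32))
print('notch end corners',tool((181.8,184),175.4),tool((332.2,184),175.4),'notch',tool((256.8,184),175.4), 'root',tool((256.8,233),175.4))
E
```

```text
pintop (array([494.6,   9.9,  76.3]), array([18.6,  7.2, 83.1]))
ledge L/R top (array([495.9, -22.4,  67.6]), array([ 31. , -22.6,  92. ])) (array([470.9,  31.3,  67.6]), array([31. , 36.7, 91.5]))
ledge uphill top (array([489.3,   7.3,  67.6]), array([24.5,  7.2, 91.8]))
rod L/R (array([510.8, -54.7,  32. ]), array([ 31.1, -57.9, 127.9])) (array([455.6,  63.7,  32. ]), array([ 31.2,  72.8, 126.9]))
notch end corners (array([495.8, -30.2, 175.4]), array([ 34.5, -30.4, -15.7])) (array([470.8,  23.4, 175.4]), array([ 34.6,  28.7, -16.2])) notch (array([483.3,  -3.4, 175.4]), array([ 34.5,  -0.9, -16. ])) root (array([502. ,   5.2, 175.4]), array([ 14. ,  -0.9, -16. ]))
```

Call:
apply_moves --pt "-2 8.5 0 0" --pt "-2 8.5 20 0" --pt "-2 8.5 40 0" --pt "-2 8.5 50 0" --pt "-2 8.5 56 0" --pt "-2 8.5 56 0" --pt "-2 8.5 56 0"

```text
time: 11.28
tcp_pos: [0.5133, 0.0191, 0.1043]
ee_rot: [-0.675, 3.066, -0.013]
wrist_force: [0.2, -0.0, -0.4]
finger_gap: 0.695
```

```bash
cat > look.py <<'E'
from h import *
import pickle,sys
n=sys.argv[1]
s=bot.get_state(); w=snap('wrist','w'+n); pickle.dump((s,w),open('o%s.pkl'%n,'wb'))
a=cv2.imread('pics/w%s.png'%n);cv2.imwrite('pics/w%sz.png'%n,cv2.resize(a[100:260,155:365],None,fx=3.7,fy=3.7,interpolation=2))
print(s['time'],s['tcp_pos']*1000,R.from_rotvec(s['ee_rot']).as_matrix().round(3).tolist(),s['wrist_force'].round(1))
E
python3 look.py 10
```

```text
11.275 [513.2983722   19.10310973 104.33868778] [[-0.907, -0.42, 0.004], [-0.42, 0.907, -0.008], [-0.0, -0.008, -1.0]] [ 0.2 -0.  -0.4]
```

View pics/w10z.png

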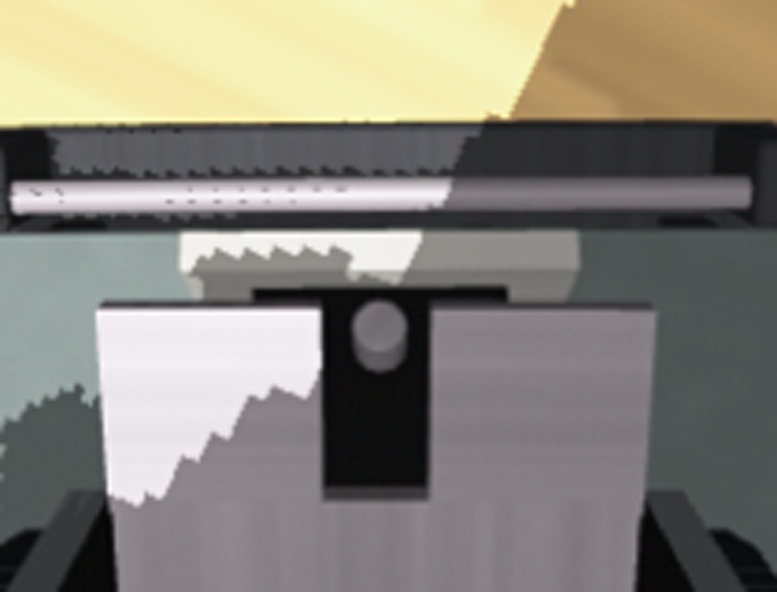

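```bash
python3 - <<'E'
from h import *
import pickle
s,w=pickle.load(open('o10.pkl','rb'))
tcp=s['tcp_pos']*1000;M=R.from_rotvec(s['ee_rot']).as_matrix()
def tool(x,y,zz):
    p=onz(w,[(155+x/3.7,100+y/3.7)],zz/1000)[0]*1000; return (M.T@(p-tcp)).round(1)
print('pin',tool(380,327,76.3),'rod',tool(11,195,32),tool(751,193,32),'ledge',tool(180,250,67.6),tool(580,250,67.6),'ledge up',tool(380,268,67.6))
print('notch',tool(376.5,308,tcp[2]+16),'corners',tool(98,308,tcp[2]+16),tool(656,308,tcp[2]+16))
E
```

```text
pin [21.1 -0.3 28. ] rod [ 33.5 -65.6  72.9] [34.  65.4 71.8] ledge [ 30.6 -30.   37. ] [30.7 29.4 36.5] ledge up [27.9 -0.3 36.7]
notch [ 34.9  -0.9 -16. ] corners [ 34.8 -30.5 -15.7] [ 34.9  28.7 -16.2]
```

Call:
apply_moves --pt "1 0.6 4 0" --pt "1 0.6 8 0" --pt "1 0.6 10 0" --pt "1 0.6 12 0" --pt "1 0.6 12 0"

```text
time: 11.95
tcp_pos: [0.5123, 0.0191, 0.0924]
ee_rot: [-0.675, 3.066, -0.013]
wrist_force: [-0.7, -0.5, 2.9]
finger_gap: 0.692
```

```bash
python3 look.py 11
```

```text
11.95 [512.29808711  19.08393375  92.43952981] [[-0.907, -0.42, 0.004], [-0.42, 0.907, -0.008], [-0.0, -0.009, -1.0]] [-0.7 -0.5  2.9]
```

View pics/w11z.png

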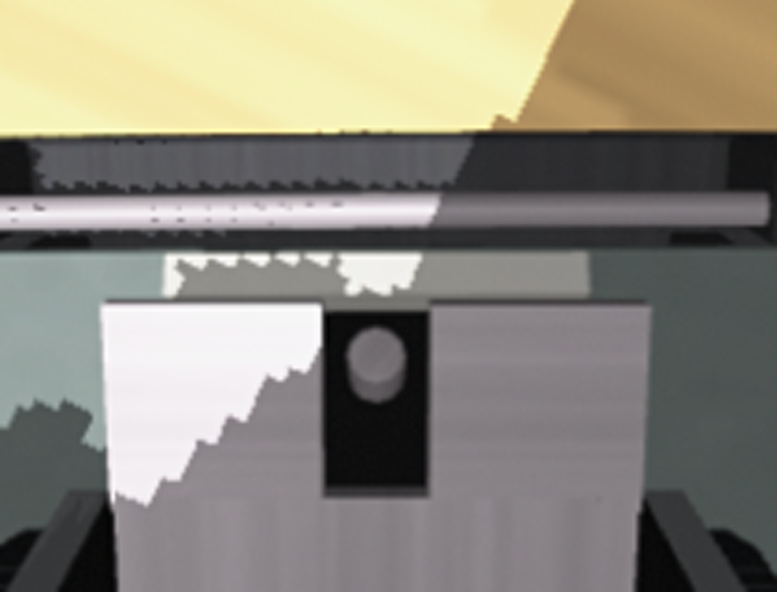

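The blade is pivoting on the bed's top edge with about 3 N. The pin (376) is centred in the notch (376), so I'll continue the arc.

Call:
apply_moves --pt "-0.3 0 3 0" --pt "-0.7 0 6.5 0" --pt "-1.2 0 9.5 0" --pt "-1.8 0 12 0" --pt "-1.8 0 12 0"

```text
time: 12.62
tcp_pos: [0.5136, 0.0196, 0.0801]
ee_rot: [-0.675, 3.067, -0.013]
wrist_force: [-1.6, -1.4, 1.9]
finger_gap: 0.697
```

```bash
python3 look.py 12
```

```text
12.625 [513.59481008  19.64535223  80.08253032] [[-0.908, -0.42, 0.003], [-0.42, 0.907, -0.008], [0.001, -0.008, -1.0]] [-1.6 -1.4  1.9]
```

View pics/w12z.png

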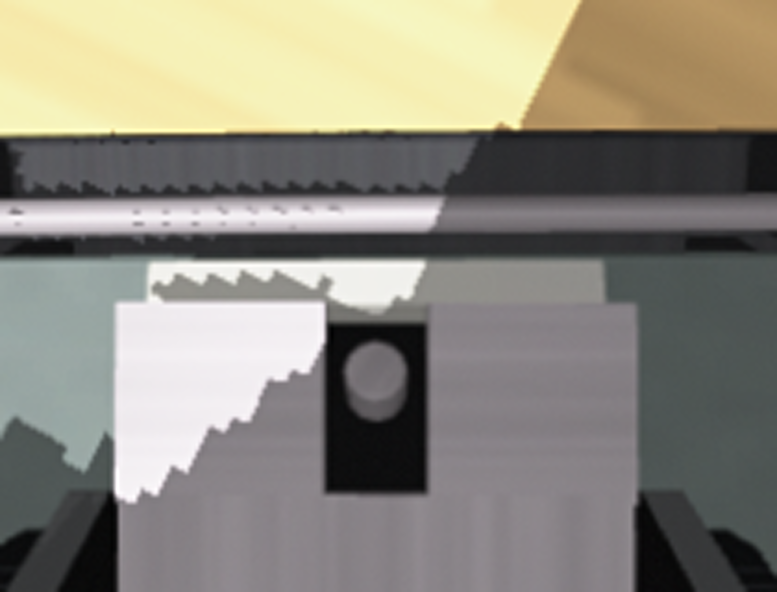

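Call:
apply_moves --pt "-0.8 0 2.5 0" --pt "-1.7 0 5 0" --pt "-2.7 0 7.5 0" --pt "-3.8 0 9.5 0" --pt "-3.8 0 9.5 0"

```text
time: 13.3
tcp_pos: [0.5167, 0.0211, 0.0703]
ee_rot: [-0.675, 3.068, -0.013]
wrist_force: [-1.9, -2.1, 1.4]
finger_gap: 0.694
```

```bash
python3 look.py 13
```

```text
13.3 [516.72424598  21.11755217  70.31450394] [[-0.908, -0.42, 0.002], [-0.42, 0.907, -0.008], [0.001, -0.008, -1.0]] [-1.9 -2.1  1.4]
```

View pics/w13z.png

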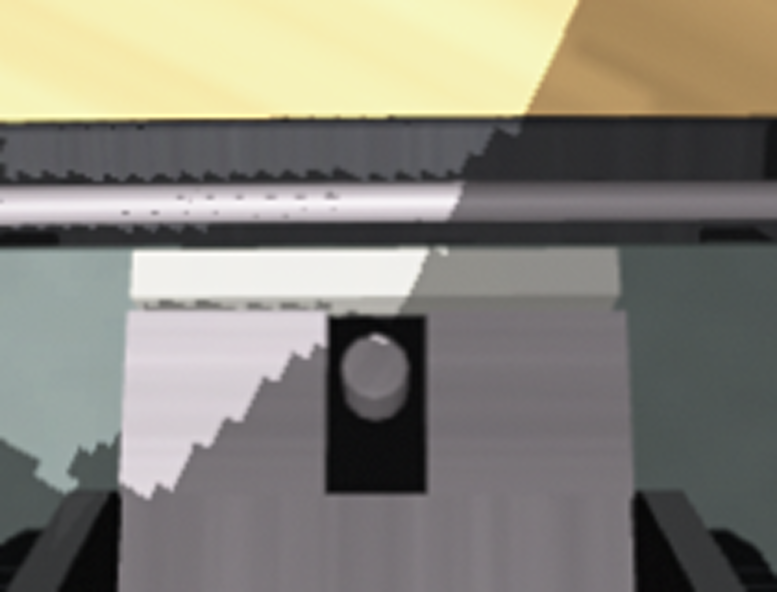

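Call:
apply_moves --pt "-0.8 0 1.5 0" --pt "-1.5 0 3 0" --pt "-1.2 0 3.8 0" --pt "-0.5 0 4.2 0" --pt "-0.5 0 4.2 0"

```text
time: 13.98
tcp_pos: [0.5184, 0.0218, 0.0671]
ee_rot: [-0.676, 3.065, -0.012]
wrist_force: [-2.9, -0.1, 5.8]
finger_gap: 0.691
```

```bash
python3 look.py 14; python3 -c "
from h import *
s=snap('side','s14');cv2.imwrite('pics/s14z.png',cv2.resize(s['img'][140:230,195:305,::-1],None,fx=6,fy=6,interpolation=2))"
```

```text
13.975 [518.41431318  21.83973811  67.05075148] [[-0.907, -0.42, 0.005], [-0.42, 0.907, -0.007], [-0.002, -0.008, -1.0]] [-2.9 -0.1  5.8]
```

View pics/w14z.png

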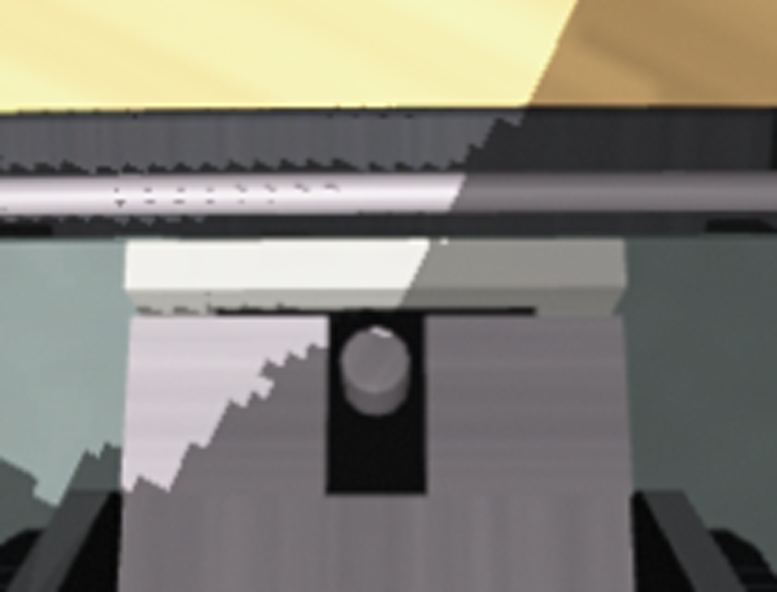

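View pics/s14z.png

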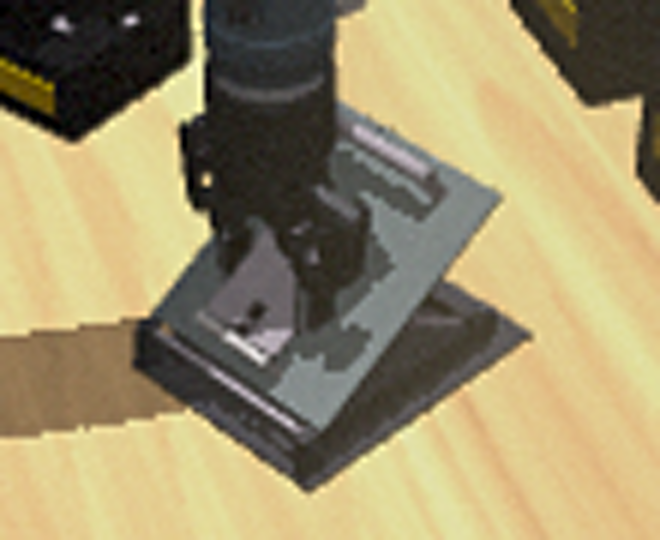

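Call:
apply_moves --pt "0.7 0 0.2 0" --pt "1.5 0 0.7 0" --pt "2 0 1 0" --pt "2 0 1 0"

```text
time: 14.58
tcp_pos: [0.517, 0.0209, 0.0661]
ee_rot: [-0.675, 3.064, -0.012]
wrist_force: [-0.4, -0.8, 3.0]
finger_gap: 0.693
```

```bash
python3 look.py 15
```

```text
14.575 [517.04289352  20.91577305  66.1483517 ] [[-0.907, -0.42, 0.006], [-0.42, 0.907, -0.007], [-0.002, -0.009, -1.0]] [-0.4 -0.8  3. ]
```

View pics/w15z.png

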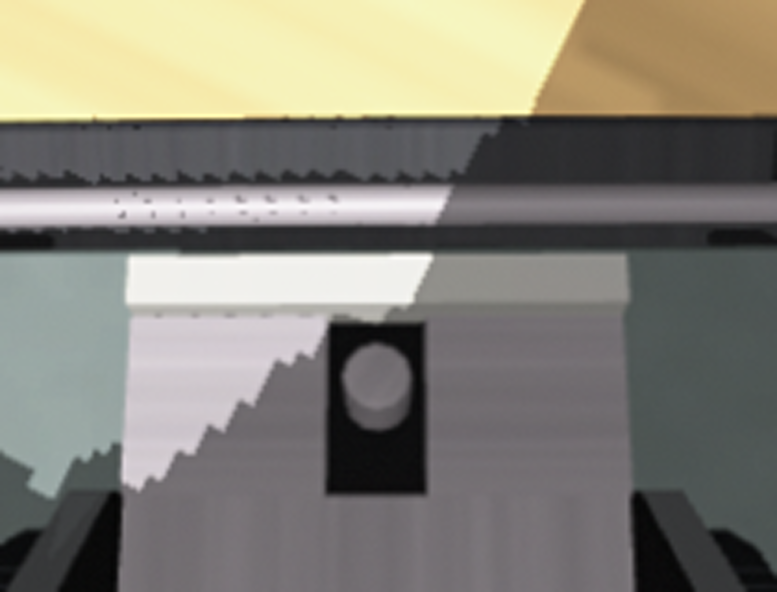

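The notched end is now against the ledge, with the pin (377) centred in the notch (376). I'll release it.

Call:
apply_moves --pt "0 0 0 0" --pt "0 0 0 0" --pt "0 0 0 0" --pt "0 0 0 0" --grip 74

```text
time: 15.12
tcp_pos: [0.5168, 0.0209, 0.066]
ee_rot: [-0.675, 3.065, -0.012]
wrist_force: [-0.3, -0.8, -0.9]
finger_gap: 0.869
```

Call:
apply_moves --pt "0 0 -6 0" --pt "0 0 -20 0" --pt "0 0 -45 0" --pt "0 0 -80 0" --pt "0 0 -110 0" --pt "0 0 -110 0" --pt "0 0 -110 0"

```text
time: 16.0
tcp_pos: [0.5162, 0.0217, 0.1761]
ee_rot: [-0.675, 3.064, -0.012]
wrist_force: [0.9, -0.9, -0.7]
finger_gap: 0.868
```

```bash
python3 look.py 16; python3 -c "
from h import *
s=snap('side','s16');cv2.imwrite('pics/s16z.png',cv2.resize(s['img'][130:260,180:320,::-1],None,fx=4.6,fy=4.6,interpolation=2))"
```

```text
16.0 [516.17707196  21.67421218 176.05681098] [[-0.907, -0.42, 0.005], [-0.42, 0.907, -0.007], [-0.002, -0.009, -1.0]] [ 0.9 -0.9 -0.7]
```

View pics/w16.png

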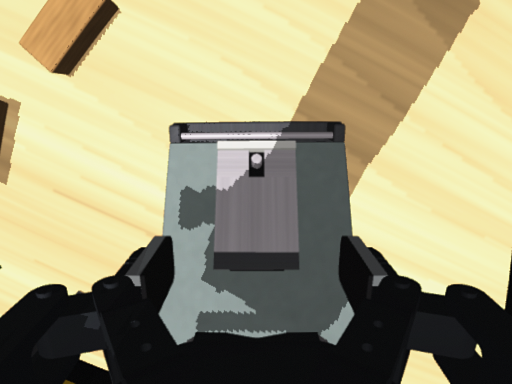

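View pics/s16z.png

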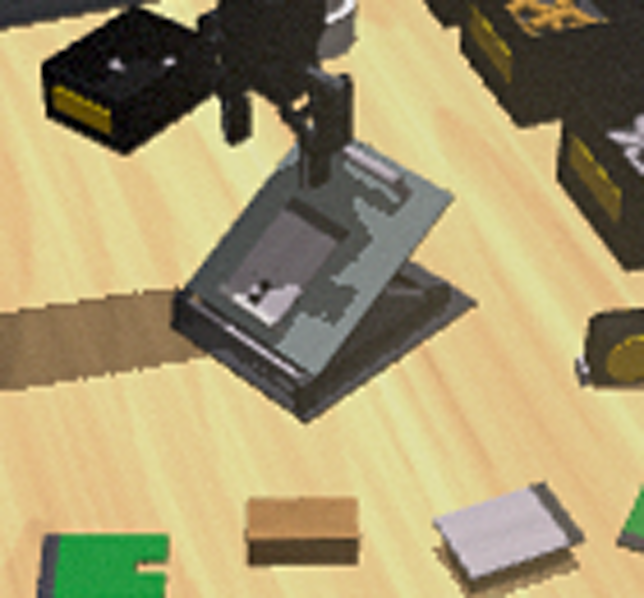

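```bash
python3 - <<'E'
from h import *
import pickle
s,w=pickle.load(open('o16.pkl','rb'))
a=cv2.imread('pics/w16.png');cv2.imwrite('pics/w16z.png',cv2.resize(a[115:285,155:360],None,fx=3.5,fy=3.5,interpolation=2))
# hinge from rod ends in this frame
r=onz(w,[(181,135.5),(334,135)],.032)*1000; H=r.mean(0);v=r[0]-r[1];n=-v/np.linalg.norm(v);n[2]=0
u=np.array([n[1],-n[0],0]);t=.5585;print(H.round(1),np.linalg.norm(v),np.degrees(np.arctan2(u[1],u[0])))
st=lambda x,y,z:(H+u*(x*np.cos(t)-z*np.sin(t))+n*y+np.array([0,0,1])*(x*np.sin(t)+z*np.cos(t)))/1000
for k,p in dict(pintop=(34,0,31),lo1=(24,30,23),lo2=(24,-30,23),hi1=(114,30,23),hi2=(114,-30,23),hib1=(114,30,19),hib2=(114,-30,19),root=(46,0,23),ledgeup=(24,0,27)).items(): print(k,proj(w,st(*p)).round(1), ((proj(w,st(*p))-[155,115])*3.5).round(0))
E
```

```text
[482.7   4.7  32. ] 131.78228494529154 25.083210866204706
pintop [[257.1 158. ]] [[357. 151.]]
lo1 [[296.2 149.8]] [[494. 122.]]
lo2 [[218.2 150.1]] [[221. 123.]]
hi1 [[300.4 269.8]] [[509. 542.]]
hi2 [[214.  269.8]] [[206. 542.]]
hib1 [[299.8 270.1]] [[507. 543.]]
hib2 [[214.7 270.1]] [[209. 543.]]
root [[257.2 177. ]] [[358. 217.]]
ledgeup [[257.1 147.8]] [[357. 115.]]
```

View pics/w16z.png

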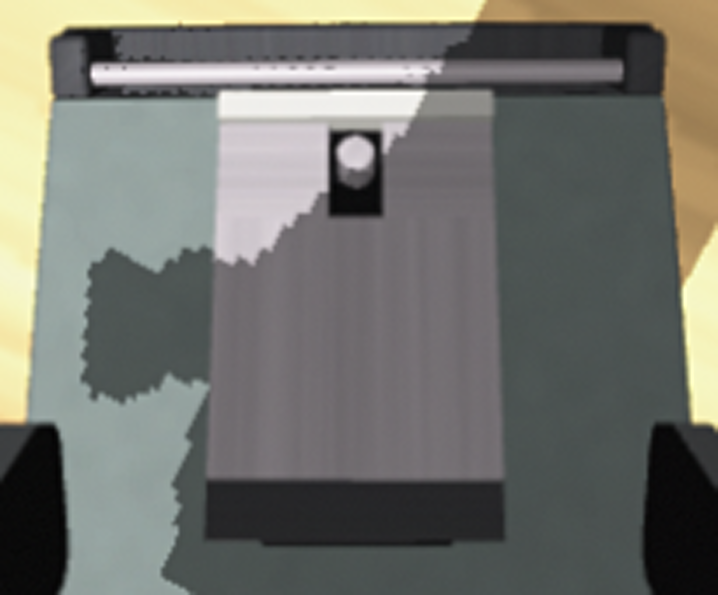

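Predicted and measured positions agree within about 1.5 px. In the 3.5x zoom, the upper corners are at (205,540)/(504,540) against (206,542)/(509,542), the notch root at row 216 against 217, and the pin at 356 against a notch middle of 356.5. The fingers are clear, so I'm handing in.

```bash
python3 -c "
from h import *
print(bot.get_state()['qvel'].round(3)); print(bot.finish_job())"
```

```text
[ 0.001  0.006 -0.004 -0.001  0.001  0.002]
the job is handed in; nothing more can be done
None
```

The stand is open and holding by itself, and the notched blade is home on its bed with the notch over the pin. I handed the job in after about 16 s of the 58 s, and no verdict is reported.

- **Stand:** I gripped the bar from above and lifted it along its arc until the panel snapped over. It stayed open after release and while the blade was laid on.
- **Blade:** I gripped it across its width at 20 N and let it pivot on the bed's top edge until it lay flat. Then I slid it down against the ledge and released it. The wrist force during this stayed around 6 N or less.
- **Last checks:** In the final wrist picture the pin sits in the middle of the notch, within about 0.2 px. The blade's corners and notch root agree with the expected home pose to about 1.5 px, roughly 1 mm, which also fits it lying flat. Its notched end is against the ledge and the fingers are well clear.
- **Other objects:** I touched nothing else. The plain blade and the bystanders look unmoved in the pictures, but I did not measure them again.
- **A check that disagreed:** My first stand position was about 6 mm off sideways, because I paired pixels from one picture with the camera pose of a later one. I measured the pin again before placing the blade.

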